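# Click the hanger collar onto the pipette stand

## Task

Pick up the blue pipette-hanger collar and slide it, plate end down, onto the steel post of the stand. Push it gently down over the two sprung balls in the post until they click out into the groove inside the collar, do not force it beyond the click, and let go so that the collar stays hanging level there. Leave the bottle, the tip box and the tube rack alone.

Things in the scene. Friction and masses are not known exactly. Their poses are not given: they have to be found in the camera images.
- collar: Blue plastic hanger collar, 60 mm tall, about 0.14 kg, standing plate down. Round upright sleeve, 36 mm outer diameter; at its foot a plate 8 mm thick with three forked arms reaching 54 mm from the axis; the sleeve is bare above the plate. Through bore; its lower mouth is a cone, 29 mm wide at the underside, 22.4 mm at 9 mm height. Origin: centre of underside, z up. Any yaw will do.
- collar_grip (a point): Point on the collar's axis, 44 mm above its underside and 16 mm below its top: a good height to pinch the 36 mm sleeve.
- collar_groove (a point): Point on the collar's axis at mid-height of the groove inside its bore, 30 mm above the underside. The groove runs all round, 10 mm high (25 to 35 mm above the underside), 30 mm wide. Below it the bore is 22.4 mm wide, which the balls can pass; above it only 17.5 mm, which they cannot: pushing on after the click meets a hard stop.
- stand: White stand fixed to the bench: base 140 x 150 mm, 18 mm thick; upright steel post, 16 mm diameter, in its centre, ending 132 mm above the bench. Origin: centre of the base's underside, on the post's axis, z up. Two 11 mm brass balls stick 6 mm out of the post at +x and -x, both at one height, 80 to 100 mm above the bench: they can be set anywhere in a slot and the height is not measured.
- post_tip (a point): Centre of the post's top end, 132 mm above the bench; the last 6 mm taper to 8 mm diameter.
- bottle: Clear reagent bottle, 60 mm wide, 115 mm tall; leave alone. Origin: centre of its underside.
- tip_box: Clear box with blue lid, 77 x 112 x 68 mm; leave alone. Origin: centre of its underside.
- tube_rack: White rack of small tubes, 75 x 115 x 46 mm; leave alone. Origin: centre of its underside.
- ball_front (a joint): Sprung ball on the post's +x side: 0 when fully out, grows (m) as it is pressed in, at most 0.0035. Spring: 6 N fully out, 0.6 N more per mm. Sliding the collar over the balls: resistance rises at the cone (balls pressed in about 2 to 3 mm), is less in the lower bore, and vanishes, even pulling down a few N, as they click into the groove (back to 0). Pushing on meets the hard stop.
- ball_back (a joint): Sprung ball on the post's -x side, at the same height as the front one; behaves the same.
Not all that is in view belongs to the job. Leave any orange look-alike of the stand alone.

How it is judged:
By the outcome, as a careful person would: the job done as asked, in the order asked, and still so for the second after the job is handed in, with the robot touching nothing.
It also fails if it takes over 61 s, if anything falls off the work surface, if the arm or the gripper's body presses on something with over 40 N, if the wrist force passes 120 N, or if a joint passes its speed limit or range.

## Robot

A 6-joint arm with a two-finger parallel gripper is mounted at the origin on the work surface. World frame = base frame: x ahead of the robot, y to its left, z up, the work surface at z = 0. Lengths are in mm, angles in rad, forces in N, time in s.
With the tool pointing down it reaches from about 275 to 725 mm from the base axis. Payload 15.9 kg.
Tool frame: the origin (TCP) lies at the very end of the fingers, on their centre line; the grasp point (between the pads) lies tcp_to_grasp behind it (tcp_to_grasp is the distance from the TCP to the grasp point, in mm); x points along the fingers, z is the direction in which the jaws open and shut, and the axes are right-handed (so a half turn about x gives the same grasp; the last joint's range is limited). The gripper opens to 85 mm and grips with 20 to 120 N. Pads are 22 mm wide; open, the fingers measure 114 mm over their backs; the gripper's body (76 mm by 85 mm) begins 54 mm behind the grasp point. The pads swing forward as they close: fully open they stand 13 mm farther back than shut.
Start: joints at [-1.158, 0.213, -0.034, 1.323, 0, 1.571], TCP at [200.58, -457.988, 231.306] pointing down, gripper open.
Joint ranges: [-2.98, 2.98], [-0.74, 1.72], [-1.14, 1.35], [-2.1, 2.04], [-1.57, 1.44], [-3.14, 3.14]. Speed limits (rad/s): [1.89, 1.89, 2.39, 2.57, 3.14, 3.14].

## Interface

Orientations are given as [roll, pitch, yaw] about the fixed x, y, z axes, in that order (R = Rz(yaw) Ry(pitch) Rx(roll)).
In Python, from workcell import get_obs, read_camera, camera_info, sign_off, tcp_to_grasp gives the robot as it stands. The module is installed in compiled form; this text tells all that it offers.
- The arm moves only by the shell command python3 -m handwheel 'ROWS' [FORCE]. ROWS is JSON, a list that holds one entry, the list of rows, each a list of 5 numbers: the shift along the world's x, y, z in mm, then the turn about the world's z in degrees, then the gripper command: -1 is shut, 1 is fully open, values between are in proportion. In form: [[[tx, ty, tz, yaw, grip], ...]]. A call has 1 to 12 rows; each row shifts and turns the pose as measured when the row begins; what a row does not reach is not made up. A row lasts 1/10 s, in which the tool goes at most 50 mm and 8.59 degrees, less where a joint would pass 70% of its speed; a pose out of reach is approached as far as the arm can. A call with a gripper value outside its range is refused whole. The fingers move at their own pace and stop on an object; FORCE is the grip in N (left out, the last holds). Time passes only in rows, so rows that do not move let the fingers close. It gives the time, the measured TCP pose, the force and the opening at its end, in the units of the state.
- get_obs(): the state, without advancing time (a new reading comes with each control period).
- read_camera(name): name is "scene" or "side" or "wrist"; returns (picture, depth): 420x560x3 uint8, red, green, blue; 420x560 float32, mm along the optical axis (not along the pixel's ray), 0 where there is no reading.
- camera_info(name): a dict with "fx", "fy", "cx", "cy" (pixels), "T" (4x4, takes a point from camera to world coordinates). Camera axes: x right, y down, z forward; pixel columns grow to the right and rows downward; lengths in mm; the calibration is good to about 2 mm. A picture is of the moment at which its call begins: read the wrist's pose just before it. camera_info takes no time and is no camera call; for the wrist camera it gives the pose at the moment of the call.
- sign_off(): hands the job in, once; it reports no verdict.
The state is a dict: "time": time; "joint_pos": joint angles; "qvel": joint speeds; "effort": joint torques, N m; "tcp_pos": TCP position; "tcp_rot": TCP orientation; "contact_force": force on the tool from outside, world axes, zero at the start; "wrist_torque": the same for the moment, N m; "width": opening from 0.0 (shut) to 1.0 (fully open).
Only numpy, scipy, OpenCV 4.12 (cv2) and the standard library are available. Lean on these libraries where they do the work, as an engineer would, in place of code of your own. Each camera call takes 0.05 s, during which the arm holds its last target.

## Working session

There is one attempt and no reset: what is moved stays moved. The work goes in short steps, Python scripts to look and compute and a shell command to move; the robot and the scene stay as the last step left them, time stands still between calls to the robot, and variables do not carry over. Pictures are saved under pics/ and viewed, and the job is handed in when it is done.

```bash
mkdir -p pics
cat > h.py <<'E'
import numpy as np,cv2
from workcell import *
def snap(n,f):
    T=camera_info(n); p,d=read_camera(n)
    cv2.imwrite('pics/'+f+'.png',p[:,:,::-1]); np.savez('pics/'+f+'.npz',p=p,d=d,T=T['T'],k=[T['fx'],T['fy'],T['cx'],T['cy']])
def load(f):
    return np.load('pics/'+f+'.npz')
def crop(f,u0,v0,u1,v1,o,s=4):
    p=load(f)['p'][v0:v1,u0:u1,::-1]
    cv2.imwrite('pics/'+o+'.png',cv2.resize(p,None,fx=s,fy=s,interpolation=cv2.INTER_CUBIC))
def pts(f):
    z=load(f);d=z['d'];k=z['k'];v,u=np.mgrid[:d.shape[0],:d.shape[1]]
    P=np.stack([(u-k[2])/k[0]*d,(v-k[3])/k[1]*d,d,np.ones_like(d)],-1)@z['T'].T
    P=P[...,:3];P[d==0]=np.nan;return P
E
python3 - <<'E'
from h import *
for n in ['scene','side','wrist']: snap(n,n+'0')
print(get_obs(),tcp_to_grasp)
for n in ['scene','side','wrist']: print(np.round(camera_info(n)['T'],2))
E
```

```text
{'time': 0.15, 'joint_pos': array([-1.15797635e+00,  2.13268593e-01, -3.48564977e-02,  1.32349988e+00,
        1.80335128e-05,  1.57083055e+00]), 'qvel': array([ 8.53313650e-04,  1.84246208e-05,  2.16260199e-03, -2.59383330e-04,
       -1.91960199e-03, -5.36098995e-04]), 'effort': array([ 3.94242859e-03, -6.86402893e+01,  4.87249446e+01,  1.30948893e-02,
        2.26952170e-04, -1.47979148e-05]), 'tcp_pos': array([ 200.50529108, -457.77298714,  230.94031561]), 'tcp_rot': array([3.11986758, 1.56996749, 1.961857  ]), 'contact_force': array([ 0.07458392,  0.15628272, -0.43430329]), 'wrist_torque': array([-0.02868053, -0.00865896,  0.06862415]), 'width': 0.9991409186547211} 18.700000000000003
[[ 1.5000e-01  5.7000e-01 -8.1000e-01  1.2080e+03]
 [ 9.9000e-01 -7.0000e-02  1.4000e-01 -1.2425e+02]
 [ 2.0000e-02 -8.2000e-01 -5.8000e-01  5.5714e+02]
 [ 0.0000e+00  0.0000e+00  0.0000e+00  1.0000e+00]]
[[-9.9000e-01 -6.0000e-02  9.0000e-02  4.7284e+02]
 [-1.1000e-01  5.9000e-01 -8.0000e-01  6.2811e+02]
 [-0.0000e+00 -8.0000e-01 -6.0000e-01  5.4398e+02]
 [ 0.0000e+00  0.0000e+00  0.0000e+00  1.0000e+00]]
[[ 4.0000e-01 -8.7000e-01 -2.8000e-01  2.7325e+02]
 [-9.2000e-01 -3.8000e-01 -1.2000e-01 -4.2658e+02]
 [-0.0000e+00  3.1000e-01 -9.5000e-01  3.7442e+02]
 [ 0.0000e+00  0.0000e+00  0.0000e+00  1.0000e+00]]
```

View pics/scene0.png

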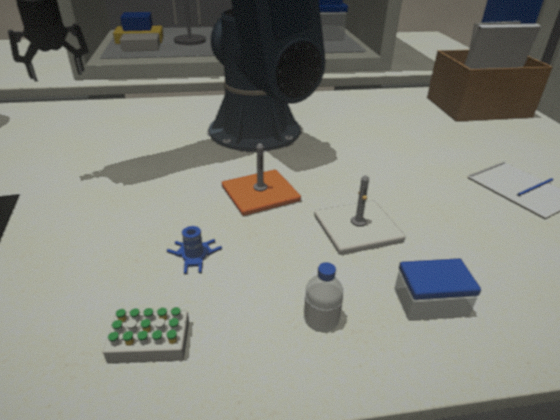

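View pics/side0.png

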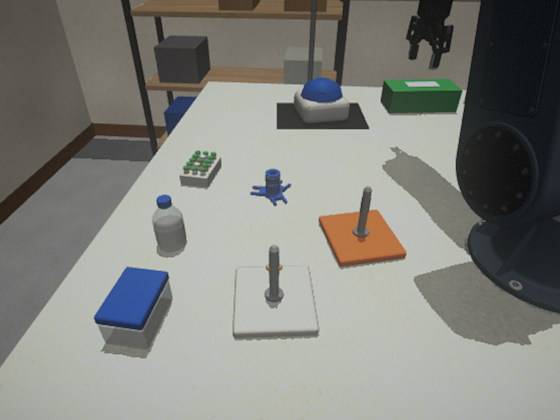

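View pics/wrist0.png

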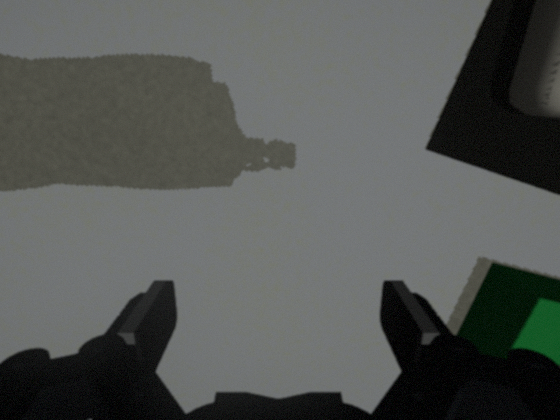

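Candidates in the scene view are:
- **Collar:** the blue three-armed sleeve at (193,247). Other blue things are the bottle cap (326,270), the tip-box lid (438,277) and, in the side view, the dome (322,95).
- **Stand:** the white base with brass balls at (360,222). The look-alike is the orange base at (260,190).

By the description I choose (193,247) and (360,222). Next come close crops and a measurement.

Run:
```python
from h import *
a=load('scene0')['p'][215:285,150:240,::-1]; b=load('scene0')['p'][165:255,310:410,::-1]
c=load('side0')['p'][160:212,240:300,::-1]; d=load('side0')['p'][235:340,225:325,::-1]
r=lambda x:cv2.resize(x,(390,290),interpolation=cv2.INTER_CUBIC)
cv2.imwrite('pics/crops.png',np.vstack([np.hstack([r(a),r(b)]),np.hstack([r(c),r(d)])]))
from scipy.optimize import least_squares
for f,bc,bs in [('scene0',(160,220,225,275),(310,170,410,255)),('side0',(245,165,298,208),(225,240,325,340))]:
    P=pts(f);p=load(f)['p'].astype(int)
    T=load(f)['T']
    def fit(Q,r):
        g=least_squares(lambda c:np.hypot(Q[:,0]-c[0],Q[:,1]-c[1])-r,Q[:,:2].mean(0)-10*T[:2,2]/np.hypot(*T[:2,2])*-1,loss='soft_l1',f_scale=1)
        return g.x.round(1),len(Q),np.abs(g.fun).mean().round(2)
    Q=P[bc[1]:bc[3],bc[0]:bc[2]].reshape(-1,3);C=p[bc[1]:bc[3],bc[0]:bc[2]].reshape(-1,3)
    blue=(C[:,2]>C[:,0]+40)
    q=Q[blue]; print(f,'zmax',np.nanpercentile(q[:,2],[1,50,98]))
    s=q[(q[:,2]>14)&(q[:,2]<57)]; print('sleeve',fit(s,18), s.mean(0))
    m=q[q[:,2]<10]; print('arms',m.mean(0),m.min(0),m.max(0))
    Q=P[bs[1]:bs[3],bs[0]:bs[2]].reshape(-1,3)
    s=Q[(Q[:,2]>35)&(Q[:,2]<124)];s2=s[(s[:,2]<75)|(s[:,2]>105)]; print('post',fit(s2,8))
    print('top',np.nanmax(Q[:,2]))
    t=Q[(Q[:,2]>13)&(Q[:,2]<23)].astype(np.float32)[:,:2]
    print('base',cv2.minAreaRect(t))
```

```text
scene0 zmax [ 5.60557279  8.96283466 61.58614697]
sleeve (array([ 550. , -200.1]), 20, np.float64(2.0)) [ 563.01361505 -192.26826616   34.48067601]
arms [ 568.17713202 -181.51397512    8.20121918] [ 520.08743282 -231.85423214    4.34790262] [ 615.51842924 -128.72352429    9.9969949 ]
post (array([521.4, 163.5]), 194, np.float64(0.75))
top 134.2921738234852Traceback (most recent call last):
  File "<stdin>", line 22, in <module>
cv2.error: OpenCV(4.12.0) /io/opencv/modules/imgproc/src/convhull.cpp:143: error: (-215:Assertion failed) total >= 0 && (depth == CV_32F || depth == CV_32S) in function 'convexHull'
```

View pics/crops.png

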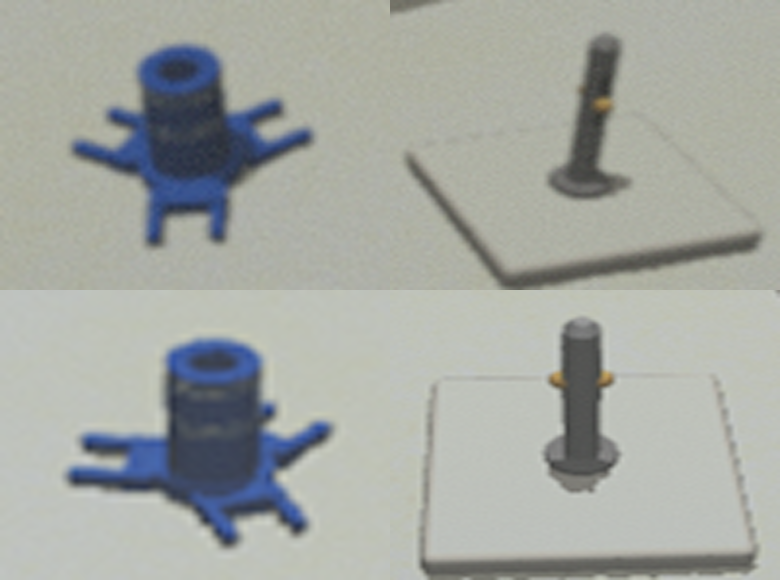

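The crops confirm both choices: the blue sleeve with three forked arms, and the white stand whose post carries brass balls at side (266,266) and (281,266). I'll refine the fits.

```bash
cat > fit.py <<'E'
from h import *
from scipy.optimize import least_squares
def fit(Q,r,T):
    v=T[:2,2]/np.hypot(*T[:2,2])
    g=least_squares(lambda c:np.hypot(Q[:,0]-c[0],Q[:,1]-c[1])-r,np.median(Q[:,:2],0)+r*.8*v,loss='soft_l1',f_scale=1)
    return g.x.round(1),len(Q),np.median(np.abs(g.fun)).round(2)
E
python3 - <<'E'
from fit import *
for f,bc,bs in [('scene0',(160,220,225,275),(310,170,410,255)),('side0',(245,165,298,208),(225,240,325,340))]:
    P=pts(f);T=load(f)['T']
    Q=P[bc[1]:bc[3],bc[0]:bc[2]].reshape(-1,3);Q=Q[~np.isnan(Q[:,0])]
    s=Q[(Q[:,2]>15)&(Q[:,2]<55)]; print(f,'sleeve',fit(s,18,T))
    t=Q[Q[:,2]>58]; print('top',t.mean(0).round(1),(t.min(0)+t.max(0))/2)
    Q=P[bs[1]:bs[3],bs[0]:bs[2]].reshape(-1,3);Q=Q[~np.isnan(Q[:,0])]
    s=Q[(Q[:,2]>35)&(Q[:,2]<124)];s=s[(s[:,2]<75)|(s[:,2]>105)]
    for lo,hi in[(35,75),(105,125)]:
        w=s[(s[:,2]>lo)&(s[:,2]<hi)];print('post',lo,fit(w,8,T))
    t=Q[(Q[:,2]>14)&(Q[:,2]<23)].astype(np.float32)[:,:2]
    if len(t): print('base',cv2.minAreaRect(t), 'zmax',Q[:,2].max())
z=load('side0');k=z['k'];T=z['T']
for uv in [(266.5,266),(281.5,266),(274,266)]:
    d=T[:3,:3]@[(uv[0]-k[2])/k[0],(uv[1]-k[3])/k[1],1];o=T[:3,3]
    print(uv,'at y=166',o+d*(166-o[1])/d[1])
E
```

```text
scene0 sleeve (array([ 560.7, -181.2]), 341, np.float64(0.61))
top [ 562.6 -181.1   60.3] [ 561.85443641 -181.05684265   60.4607396 ]
post 35 (array([521.5, 163.5]), 126, np.float64(0.63))
post 105 (array([521.1, 163.5]), 68, np.float64(0.47))Traceback (most recent call last):
  File "<stdin>", line 12, in <module>
cv2.error: OpenCV(4.12.0) /io/opencv/modules/imgproc/src/convhull.cpp:143: error: (-215:Assertion failed) total >= 0 && (depth == CV_32F || depth == CV_32S) in function 'convexHull'
```

Run:
```python
from fit import *
for f,bc,bs in [('scene0',(160,220,225,275),(310,170,410,255)),('side0',(245,165,298,208),(225,240,325,340))]:
    P=pts(f);T=load(f)['T']
    Q=P[bc[1]:bc[3],bc[0]:bc[2]].reshape(-1,3);Q=Q[~np.isnan(Q[:,0])]
    s=Q[(Q[:,2]>15)&(Q[:,2]<55)]; print(f,'sleeve',fit(s,18,T))
    t=Q[Q[:,2]>58]; print('top',t.mean(0).round(1),(t.min(0)+t.max(0))/2)
    Q=P[bs[1]:bs[3],bs[0]:bs[2]].reshape(-1,3);Q=Q[~np.isnan(Q[:,0])]
    for lo,hi in[(35,75),(105,125)]:
        w=Q[(Q[:,2]>lo)&(Q[:,2]<hi)];print('post',lo,fit(w,8,T))
    t=np.ascontiguousarray(Q[(Q[:,2]>14)&(Q[:,2]<23)][:,:2],dtype=np.float32).reshape(-1,1,2)
    print('base',cv2.minAreaRect(t), 'zmax',Q[:,2].max())
z=load('side0');k=z['k'];T=z['T']
for uv in [(266.5,266),(281.5,266),(274,266)]:
    d=T[:3,:3]@[(uv[0]-k[2])/k[0],(uv[1]-k[3])/k[1],1];o=T[:3,3]
    print(uv,'at y=164',o+d*(164-o[1])/d[1])
```

```text
scene0 sleeve (array([ 560.7, -181.2]), 341, np.float64(0.61))
top [ 562.6 -181.1   60.3] [ 561.85443641 -181.05684265   60.4607396 ]
post 35 (array([521.5, 163.5]), 126, np.float64(0.63))
post 105 (array([521.1, 163.5]), 71, np.float64(0.46))
base ((522.9267578125, 162.953857421875), (141.8698272705078, 150.1468963623047), 8.846168518066406) zmax 134.2921738234852
side0 sleeve (array([ 559.8, -181.7]), 218, np.float64(0.83))
top [ 558.9 -180.7   59.4] [ 559.04061536 -180.36345898   60.05322633]
post 35 (array([520.5, 163.4]), 147, np.float64(0.37))
post 105 (array([520.6, 163.4]), 99, np.float64(0.42))
base ((520.56494140625, 164.36489868164062), (138.900146484375, 151.11453247070312), 8.527112007141113) zmax 132.6288698653155
(266.5, 266) at y=164 [533.07818499 164.          85.49681527]
(281.5, 266) at y=164 [508.27581901 164.          88.10845464]
(274, 266) at y=164 [520.64067544 164.          86.80646007]
```

Fits agree to about 1 mm: collar axis at (560.2, −181.4), post at (521, 163.5), balls at roughly z = 87. Moving above the collar.

```bash
python3 -m handwheel '[[[40,30,0,0,1],[40,30,0,0,1],[40,30,0,0,1],[40,30,0,0,1],[40,30,0,0,1],[40,30,0,0,1],[40,30,0,0,1],[40,30,0,0,1],[35,30,0,0,1],[0,0,0,0,1],[0,0,0,0,1]]]' 30
python3 - <<'E'
from h import *
from scipy.spatial.transform import Rotation as R
o=get_obs();print(o['tcp_pos'],R.from_euler('xyz',o['tcp_rot']).as_matrix().round(3),np.array([560.2,-181.4,25.3])-o['tcp_pos'],o['joint_pos'].round(2))
snap('wrist','w1')
E
```

```text
time: 1.25
tcp_pos: [557.6, -179.7, 227.7]
tcp_rot: [-2.489, 1.566, 2.631]
contact_force: [0.3, -0.3, 0.2]
width: 1.003
[ 557.64513816 -179.65774614  227.65361076] [[-0.004  0.918  0.397]
 [ 0.002  0.397 -0.918]
 [-1.    -0.003 -0.004]] [   2.55486184   -1.74225386 -202.35361076] [-0.31  0.4   0.21  1.39  0.    2.42]
```

View pics/w1.png

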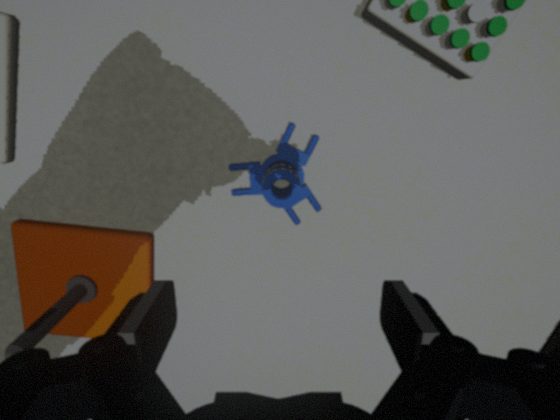

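The wrist view shows the collar at (281,182), centred between the fingers (x ≈ 278), with the orange decoy well to the left at (82,290). Descending.

```bash
python3 -m handwheel '[[[2.5,-1.7,-30,0,1],[0,0,-40,0,1],[0,0,-40,0,1],[0,0,-30,0,1],[0,0,-20,0,1],[0,0,-10,0,1],[0,0,0,0,1]]]'
python3 - <<'E'
from h import *
o=get_obs();print(np.array([560.2,-181.4,25.3])-o['tcp_pos'])
snap('wrist','w2')
E
```

```text
time: 2.0
tcp_pos: [554.0, -188.2, 54.0]
tcp_rot: [-2.573, 1.569, 2.538]
contact_force: [1.2, -0.1, 0.0]
width: 1.001
[  6.19703424   6.79796097 -28.73072551]
```

View pics/w2.png

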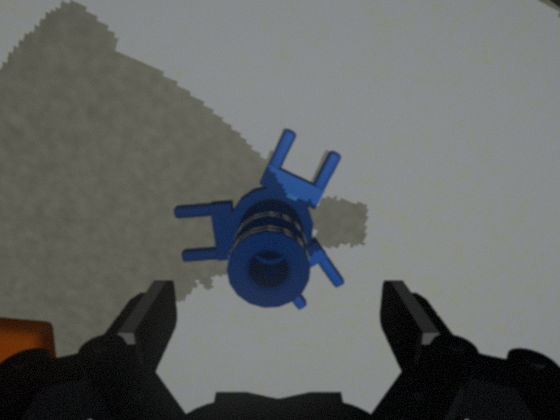

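The view shows the sleeve top at (268,270), slightly off the jaw centre, because the arm drifted 6–7 mm on the way down. Correcting this while finishing the descent.

```bash
python3 -m handwheel '[[[6,7,-10,0,1],[0,0,-10,0,1],[0,0,-7,0,1],[0,0,0,0,1],[0,0,0,0,1]]]'
python3 - <<'E'
from h import *
o=get_obs();print(np.array([560.2,-181.4,25.3])-o['tcp_pos'],o['tcp_rot'])
snap('scene','s3')
crop('s3',140,170,260,290,'s3c',5)
E
```

```text
time: 2.55
tcp_pos: [563.1, -181.6, 29.0]
tcp_rot: [0.958, 1.566, -0.215]
contact_force: [0.2, -0.5, 0.2]
width: 0.999
[-2.91798686  0.17842577 -3.6682867 ] [ 0.95776519  1.56609022 -0.21535149]
```

View pics/s3c.png

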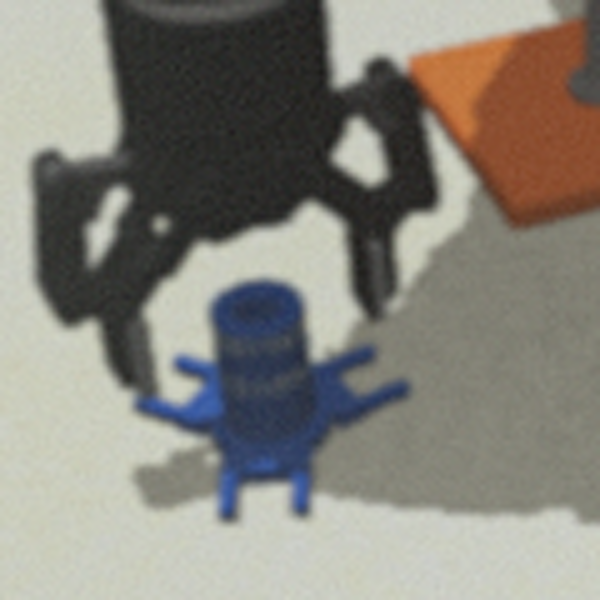

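The sleeve stands midway between the fingertips (crop (135,385) and (375,310), sleeve axis near (260,350)). Trimming the position and closing.

```bash
python3 -m handwheel '[[[-2.5,0,-3,0,1],[0,0,0,0,1],[0,0,0,0,0.5],[0,0,0,0,-1],[0,0,0,0,-1],[0,0,0,0,-1],[0,0,0,0,-1],[0,0,0,0,-1],[0,0,0,0,-1],[0,0,0,0,-1]]]' 50
python3 - <<'E'
from h import *
o=get_obs();print(o['tcp_pos'],o['contact_force'])
snap('scene','s4')
crop('s4',140,170,260,290,'s4c',5)
E
```

```text
time: 3.6
tcp_pos: [560.9, -182.0, 26.9]
tcp_rot: [0.924, 1.564, -0.25]
contact_force: [0.1, -0.9, 1.0]
width: 0.412
[ 560.90921127 -181.95380895   26.94622919] [ 0.06224509 -0.94367949  0.98154171]
```

View pics/s4c.png

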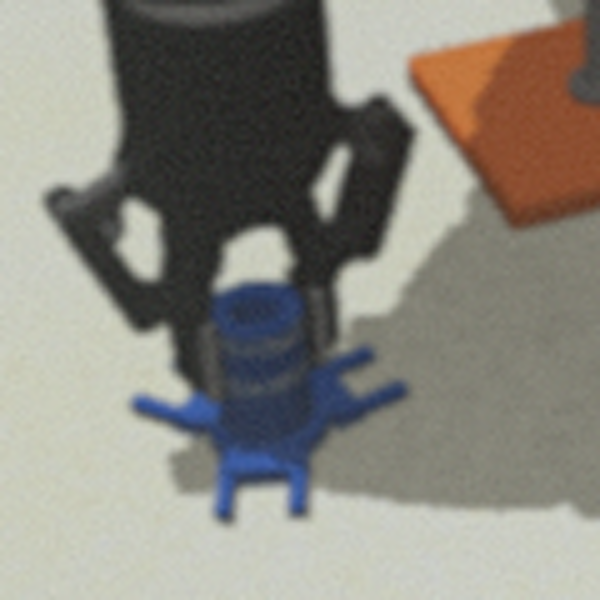

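Gripped: the width reads 35 mm and the pads sit on the sleeve at crop (205,355) and (320,320). Lifting.

```bash
python3 -m handwheel '[[[0,0,5,0,-1],[0,0,15,0,-1],[0,0,25,0,-1],[0,0,30,0,-1],[0,0,30,0,-1],[0,0,30,0,-1],[0,0,30,0,-1],[0,0,15,0,-1],[0,0,0,0,-1],[0,0,0,0,-1]]]'
python3 - <<'E'
from h import *
snap('wrist','w5');snap('scene','s5')
E
```

```text
time: 4.65
tcp_pos: [558.1, -181.0, 215.0]
tcp_rot: [0.957, 1.567, -0.216]
contact_force: [0.7, -0.9, -2.6]
width: 0.414
```

View pics/s5.png

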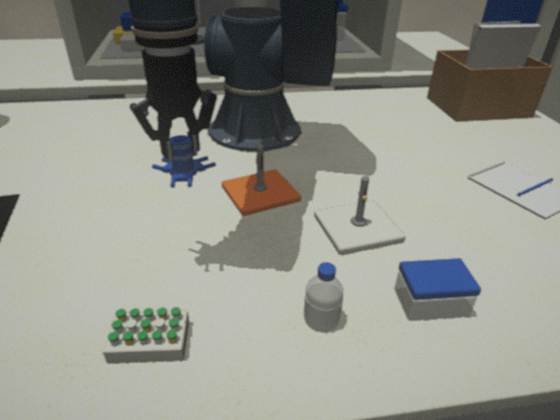

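The collar is held upright at (182,160) and clear of everything. Moving over to the post at height.

```bash
python3 -m handwheel '[[[-2,15,0,0,-1],[-4,30,0,0,-1],[-4,35,0,0,-1],[-4,40,0,0,-1],[-4,40,0,0,-1],[-4,40,0,0,-1],[-4,40,0,0,-1],[-4,40,0,0,-1],[-4,30,0,0,-1],[0,15,0,0,-1],[0,0,0,0,-1],[0,0,0,0,-1]]]'
python3 - <<'E'
from h import *
o=get_obs();print(o['tcp_rot'],np.array([521,163.5,0])-o['tcp_pos'],o['joint_pos'].round(2),o['contact_force'])
E
```

```text
time: 5.95
tcp_pos: [510.3, 162.7, 202.7]
tcp_rot: [-1.987, 1.556, 3.124]
contact_force: [-0.6, -0.6, -0.7]
width: 0.414
[-1.98717559  1.55577267  3.12400546] [  10.6983063     0.75294763 -202.69776756] [0.31 0.31 0.02 1.29 0.   3.05] [-0.59408653 -0.60518669 -0.71951772]
```

```bash
python3 -m handwheel '[[[5,0,0,4,-1],[4,1,0,4,-1],[0,0,0,4,-1],[0,0,0,0,-1],[0,0,0,0,-1]]]'
python3 - <<'E'
from h import *
from scipy.spatial.transform import Rotation as R
o=get_obs();print(np.array([521,163.5,0])-o['tcp_pos'],R.from_euler('xyz',o['tcp_rot']).as_matrix()[:,0].round(4),o['joint_pos'].round(2),o['contact_force'])
snap('scene','s6');snap('side','d6')
from fit import *
for f in['s6','d6']:
    P=pts(f);T=load(f)['T'];Q=P.reshape(-1,3);C=load(f)['p'].reshape(-1,3).astype(int)
    near=(np.hypot(Q[:,0]-521,Q[:,1]-163)<75)&(Q[:,2]>150)&(Q[:,2]<260)&(C[:,2]>C[:,0]+30)
    q=Q[near];print(f,len(q),q.min(0).round(1),q.max(0).round(1))
a=load('s6')['p'][60:270,270:450,::-1];b=load('d6')['p'][120:345,180:373,::-1]
cv2.imwrite('pics/c6.png',np.hstack([cv2.resize(x,(390,455),interpolation=cv2.INTER_CUBIC) for x in(a,b)]))
E
```

```text
time: 6.45
tcp_pos: [518.3, 160.0, 201.0]
tcp_rot: [-1.93, 1.552, -2.891]
contact_force: [0.1, -0.7, -1.1]
width: 0.412
[   2.74659006    3.52257538 -200.95933459] [-0.0178 -0.0045 -0.9998] [0.3  0.32 0.04 1.3  0.   2.83] [ 0.064414   -0.70288839 -1.14063696]
s6 450 [488.3 105.6 176.3] [574.5 207.  235.7]
d6 1034 [473.1 118.2 172.6] [572.5 211.6 259.1]
```

View pics/c6.png

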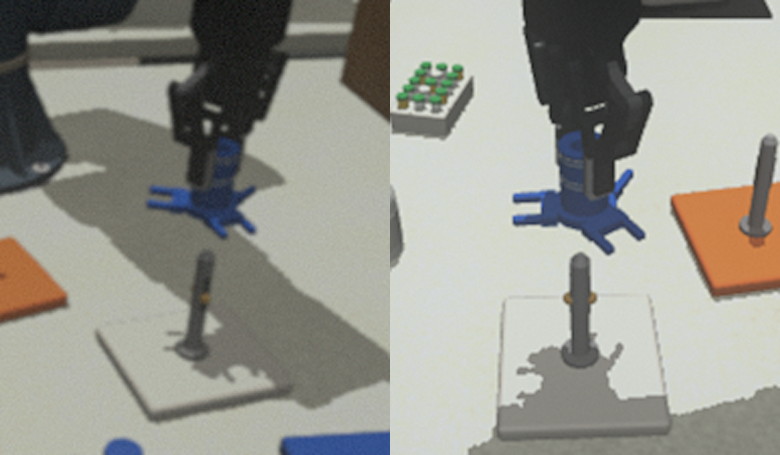

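The collar hangs level and just short of the post: plate at crop (205,205) left and (580,215) right, post tops at (206,257) and (580,258). Measuring collar axis against TCP.

```bash
cat > m.py <<'E'
from fit import *
from scipy.spatial.transform import Rotation as R
import sys
def meas(tag):
    o=get_obs();t=o['tcp_pos'];a=R.from_euler('xyz',o['tcp_rot']).as_matrix()[:,0]
    print('tcp',t.round(1),'dir',a.round(4),'F',o['contact_force'].round(1),'w',round(o['width']*85,1))
    for n in['scene','side']:
        f=tag+n; snap(n,f)
        P=pts(f);T=load(f)['T'];Q=P.reshape(-1,3);C=load(f)['p'].reshape(-1,3).astype(int)
        zu=t[2]-27
        s=(np.hypot(Q[:,0]-t[0],Q[:,1]-t[1])<40)&(Q[:,2]>zu+12)&(Q[:,2]<zu+60)&(C[:,2]>C[:,0]+25)
        q=Q[s];q=q[np.hypot(*(q[:,:2]-t[:2]).T)<27]
        if len(q)>20: print(n,'sleeve',fit(q,18,T),'zmean',q[:,2].mean().round(1))
        s=(np.hypot(Q[:,0]-t[0],Q[:,1]-t[1])<60)&(abs(Q[:,2]-zu-6)<9)&(C[:,2]>C[:,0]+25)
        q=Q[s]
        if len(q)>20:
            A=np.c_[q[:,:2]-t[:2],np.ones(len(q))];g=least_squares(lambda c:A@c-q[:,2],[0,0,zu+8],loss='soft_l1').x
            print(n,'plate',g.round(3),'under',round(g[2]-8,1),len(q))
if __name__=='__main__': meas(sys.argv[1])
E
python3 m.py a
```

```text
tcp [518.3 160.2 201.1] dir [-0.0176 -0.0045 -0.9998] F [ 0.3  0.3 -1.3] w 35.2
scene sleeve (array([518.8, 158.8]), 164, np.float64(0.99)) zmean 206.0
scene plate [-2.40000e-02  2.00000e-03  1.82582e+02] under 174.6 423
side sleeve (array([516.1, 160.5]), 347, np.float64(1.28)) zmean 212.7
side plate [-3.10000e-02 -2.10000e-02  1.81274e+02] under 173.3 862
```

```bash
python3 -m handwheel '[[[1,1.5,1,0,-1],[1,1,1,0,-1],[1,1,1,0,-1],[0,0,0,0,-1],[0,0,0,0,-1]]]'; python3 m.py b
```

```text
time: 7.15
tcp_pos: [521.7, 164.5, 204.6]
tcp_rot: [-1.938, 1.553, -2.899]
contact_force: [-0.2, -0.3, -0.5]
width: 0.412
tcp [521.7 164.5 204.6] dir [-0.017  -0.0042 -0.9998] F [-0.2 -0.3 -0.5] w 35.0
scene sleeve (array([522.4, 163.3]), 163, np.float64(0.99)) zmean 209.9
scene plate [-2.40000e-02  3.00000e-03  1.86129e+02] under 178.1 419
side sleeve (array([519.7, 164.6]), 346, np.float64(1.08)) zmean 216.4
side plate [-3.10000e-02 -1.80000e-02  1.84628e+02] under 176.6 883
```

```bash
python3 -m handwheel '[[[0,-0.5,-8,0,-1],[-0.5,0,-9,0,-1],[0,0,-9,0,-1],[0,0,-6,0,-1],[0,0,0,0,-1],[0,0,0,0,-1]]]'; python3 m.py c
python3 - <<'E'
from h import *
a=load('cscene')['p'][100:250,290:430,::-1];b=load('cside')['p'][160:310,205:345,::-1]
cv2.imwrite('pics/c7.png',np.hstack([cv2.resize(x,(392,420),interpolation=cv2.INTER_CUBIC) for x in(a,b)]))
E
```

```text
time: 7.85
tcp_pos: [520.3, 163.5, 168.5]
tcp_rot: [-1.931, 1.551, -2.892]
contact_force: [-0.3, 0.7, -0.8]
width: 0.418
tcp [520.3 163.5 168.5] dir [-0.0189 -0.0048 -0.9998] F [-0.3  0.7 -0.8] w 35.5
scene sleeve (array([520.9, 162.2]), 166, np.float64(0.98)) zmean 175.0
scene plate [-2.90000e-02  2.00000e-03  1.50063e+02] under 142.1 423
side sleeve (array([518.2, 163.7]), 313, np.float64(1.17)) zmean 180.6
side plate [-3.100e-02 -1.700e-02  1.487e+02] under 140.7 822
```

View pics/c7.png

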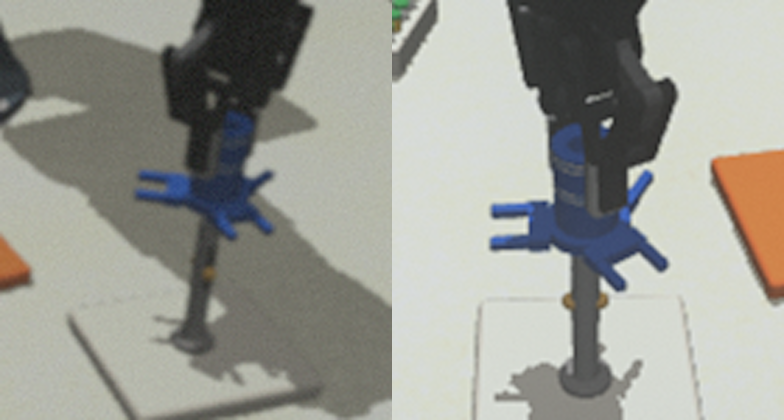

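The collar sits over the post in both views (post at crop (205,250) and (583,300), under the plate centre). Continuing down past the tip, watching the force.

```bash
python3 -m handwheel '[[[0.8,0,-5,0,-1],[0,0,-6,0,-1],[0,0,-6,0,-1],[0,0,-6,0,-1],[0,0,0,0,-1]]]'; python3 -c "
from h import *
o=get_obs();print(o['tcp_pos'],o['contact_force'],o['wrist_torque'])"
```

```text
time: 8.45
tcp_pos: [521.6, 163.7, 144.2]
tcp_rot: [-1.933, 1.553, -2.895]
contact_force: [0.0, -0.3, -2.1]
width: 0.416
[521.64628963 163.6855172  144.18888782] [ 0.04131814 -0.29355522 -2.07243193] [ 0.0025385  -0.0290738  -0.01921943]
```

Underside is about z = 117, with no contact so far. Next the narrow bore goes over the tip (underside about 97, TCP about 124).

```bash
python3 -m handwheel '[[[-0.3,0,-4,0,-1],[0,0,-4,0,-1],[0,0,-4,0,-1],[0,0,-4,0,-1],[0,0,-3,0,-1],[0,0,0,0,-1]]]'; python3 -c "
from h import *
o=get_obs();print(o['tcp_pos'],o['contact_force'],o['wrist_torque'])"; python3 -m handwheel '[[[0,0,-3,0,-1],[0,0,-3,0,-1],[0,0,0,0,-1]]]';  python3 -c "
from h import *
o=get_obs();print(o['tcp_pos'],o['contact_force'],o['wrist_torque'])"
```

```text
time: 9.05
tcp_pos: [521.2, 163.7, 123.4]
tcp_rot: [-1.934, 1.553, -2.895]
contact_force: [0.6, 0.7, -1.4]
width: 0.415
[521.24347169 163.65106301 123.44026577] [ 0.60984089  0.67936892 -1.44422443] [ 0.02197149 -0.00799804 -0.00808901]
time: 9.35
tcp_pos: [521.4, 163.7, 117.1]
tcp_rot: [-1.937, 1.553, -2.898]
contact_force: [0.1, 0.3, -1.2]
width: 0.41
[521.38694964 163.73896961 117.11024054] [ 0.12514279  0.25689178 -1.22397317] [-0.00655778 -0.01254682 -0.0178044 ]
```

```bash
for i in 1; do python3 -m handwheel '[[[0,0,-2,0,-1],[0,0,-2,0,-1]]]'|grep -E 'pos|force'; python3 -m handwheel '[[[0,0,-2,0,-1]]]'|grep -E 'pos|force';python3 -m handwheel '[[[0,0,-2,0,-1]]]'|grep -E 'pos|force';python3 -m handwheel '[[[0,0,-2,0,-1]]]'|grep -E 'pos|force'; done
```

```text
tcp_pos: [521.4, 163.8, 113.1]
contact_force: [-1.5, 0.4, -0.6]
tcp_pos: [521.4, 163.8, 111.0]
contact_force: [-1.5, 0.5, 3.3]
tcp_pos: [521.5, 163.9, 109.3]
contact_force: [-5.5, -1.4, 14.2]
tcp_pos: [521.5, 163.9, 107.9]
contact_force: [-8.2, -0.9, 15.5]
```

Contact with the balls began at TCP z of about 112, so they sit at roughly z = 86. That predicts the click near TCP 82–88. The side force is −8 N in x, so I'll ease x a little and continue.

```bash
python3 -m handwheel '[[[-0.5,0,-2,0,-1]]]'|grep -E 'pos|force'; python3 -m handwheel '[[[0,0,-2,0,-1]]]'|grep -E 'pos|force';python3 -m handwheel '[[[0,0,-2,0,-1]]]'|grep -E 'pos|force';python3 -m handwheel '[[[0,0,-2,0,-1]]]'|grep -E 'pos|force|wid'
```

```text
tcp_pos: [521.3, 164.0, 106.7]
contact_force: [-1.8, -1.4, 12.6]
tcp_pos: [521.4, 164.0, 105.4]
contact_force: [-6.8, -0.4, 13.1]
tcp_pos: [521.3, 164.0, 103.9]
contact_force: [-5.2, -0.6, 8.1]
tcp_pos: [521.3, 164.0, 102.2]
contact_force: [-3.9, -1.5, 4.9]
width: 0.411
```

The balls have passed the cone and resistance is falling in the lower bore. Continuing.

```bash
for i in 1; do python3 -m handwheel '[[[-0.2,0,-2,0,-1]]]'|grep -E 'pos|force'; python3 -m handwheel '[[[0,0,-2,0,-1]]]'|grep -E 'pos|force';python3 -m handwheel '[[[0,0,-2,0,-1]]]'|grep -E 'pos|force';python3 -m handwheel '[[[0,0,-2,0,-1]]]'|grep -E 'pos|force|wid'; done
```

```text
tcp_pos: [521.2, 164.0, 100.5]
contact_force: [-2.1, -0.2, 5.0]
tcp_pos: [521.3, 164.0, 98.8]
contact_force: [-3.8, -0.1, 5.7]
tcp_pos: [521.2, 164.0, 97.1]
contact_force: [-4.0, -1.7, 6.0]
tcp_pos: [521.2, 164.0, 95.3]
contact_force: [-4.0, -0.5, 5.8]
width: 0.414
```

```bash
python3 -m handwheel '[[[0,0,-1.5,0,-1]]]'|grep -E 'pos|force'; python3 -m handwheel '[[[0,0,-1.5,0,-1]]]'|grep -E 'pos|force';python3 -m handwheel '[[[0,0,-1.5,0,-1]]]'|grep -E 'pos|force'
```

```text
tcp_pos: [521.2, 163.9, 94.0]
contact_force: [-3.4, -0.3, 6.8]
tcp_pos: [521.2, 163.9, 92.7]
contact_force: [-3.4, -0.1, 5.2]
tcp_pos: [521.2, 163.9, 91.4]
contact_force: [-3.3, -0.7, 6.4]
```

```bash
python3 -m handwheel '[[[-0.2,0,-1.5,0,-1]]]'|grep -E 'pos|force'; python3 -m handwheel '[[[0,0,-1.5,0,-1]]]'|grep -E 'pos|force'
```

```text
tcp_pos: [521.1, 164.0, 90.2]
contact_force: [-1.4, 0.1, 3.6]
tcp_pos: [521.2, 164.0, 88.9]
contact_force: [-3.4, -1.1, 4.6]
```

```bash
python3 -m handwheel '[[[0,0,-1.2,0,-1]]]'|grep -E 'pos|force'; python3 -m handwheel '[[[0,0,-1.2,0,-1]]]'|grep -E 'pos|force'
```

```text
tcp_pos: [521.1, 164.0, 87.6]
contact_force: [-1.4, -0.5, 1.4]
tcp_pos: [521.1, 164.0, 86.2]
contact_force: [-0.4, -1.0, -1.6]
```

The pull-down (−1.6 N against about −1 N baseline) shows the balls entering the groove. Continuing in smaller steps.

```bash
python3 -m handwheel '[[[0,0,-1,0,-1]]]'|grep -E 'pos|force'; python3 -m handwheel '[[[0,0,-1,0,-1]]]'|grep -E 'pos|force'
```

```text
tcp_pos: [520.9, 163.9, 84.8]
contact_force: [-0.1, 0.3, -6.0]
tcp_pos: [520.8, 163.8, 83.4]
contact_force: [0.1, 0.4, -0.8]
```

```bash
python3 -m handwheel '[[[0,0,-0.8,0,-1]]]'|grep -E 'pos|force'
```

```text
tcp_pos: [520.9, 163.8, 82.6]
contact_force: [-2.3, -0.3, 8.7]
```

Clear click: −6 N, then −0.8 N, then the first 9 N of the stop at TCP 82.6. I'll ease back slightly and check before releasing.

```bash
python3 -m handwheel '[[[0.2,0,0.5,0,-1],[0,0,0,0,-1]]]'|grep -E 'pos|force'; python3 m.py e
python3 - <<'E'
from h import *
a=load('escene')['p'][140:265,290:430,::-1];b=load('eside')['p'][190:345,205:345,::-1]
cv2.imwrite('pics/c8.png',np.hstack([cv2.resize(x,(392,420),interpolation=cv2.INTER_CUBIC) for x in(a,b)]))
E
```

```text
tcp_pos: [521.1, 163.9, 83.0]
contact_force: [-1.2, -0.9, -0.8]
tcp [521.1 163.9  83. ] dir [-0.0112 -0.0024 -0.9999] F [-1.2 -0.9 -0.8] w 35.0
scene sleeve (array([521.2, 163.7]), 122, np.float64(0.72)) zmean 86.4
scene plate [-1.2000e-02 -1.0000e-03  6.4515e+01] under 56.5 390
side sleeve (array([520.2, 163.5]), 225, np.float64(0.76)) zmean 94.5
side plate [-2.5000e-02 -2.5000e-02  6.3429e+01] under 55.4 720
```

View pics/c8.png

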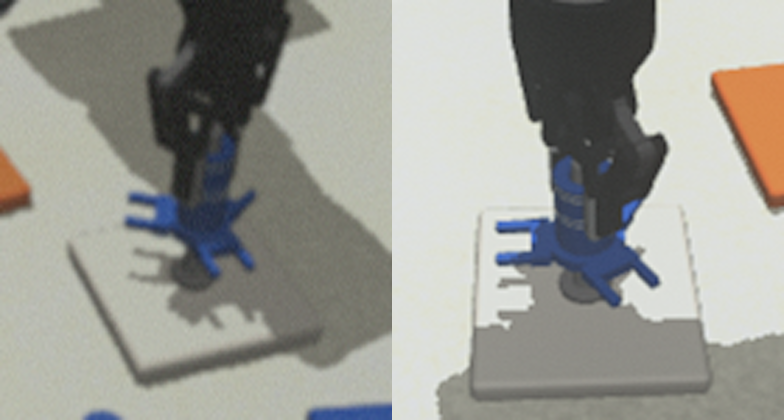

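The collar is on the post with its plate about 56 mm up, in both views (crop (200,220) and (585,245)), and the force is back at baseline. Releasing.

```bash
python3 -m handwheel '[[[0,0,0,0,-0.1],[0,0,0,0,0.1],[0,0,0,0,0.4],[0,0,0,0,0.4],[0,0,0,0,0.4],[0,0,0,0,0.4]]]'; python3 m.py f
python3 - <<'E'
from h import *
a=load('fscene')['p'][140:265,290:430,::-1];b=load('fside')['p'][190:345,205:345,::-1]
cv2.imwrite('pics/c9.png',np.hstack([cv2.resize(x,(392,420),interpolation=cv2.INTER_CUBIC) for x in(a,b)]))
E
```

```text
time: 12.55
tcp_pos: [521.9, 164.1, 83.5]
tcp_rot: [-1.978, 1.561, -2.939]
contact_force: [0.2, -0.2, -0.4]
width: 0.701
tcp [521.9 164.1  83.5] dir [-0.0096 -0.002  -1.    ] F [ 0.2 -0.2 -0.4] w 59.6
scene sleeve (array([521.3, 162.9]), 157, np.float64(0.83)) zmean 91.3
scene plate [-7.0000e-03  7.0000e-03  6.4442e+01] under 56.4 389
side sleeve (array([520.1, 163.3]), 263, np.float64(0.78)) zmean 98.0
side plate [-2.2000e-02 -2.8000e-02  6.3482e+01] under 55.5 659
```

View pics/c9.png

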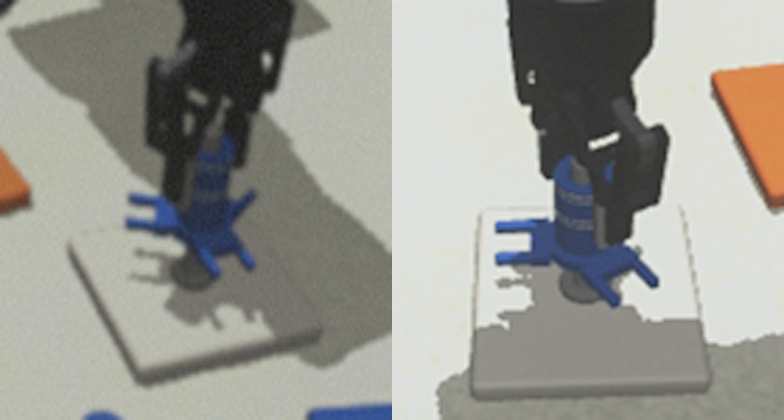

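The jaws are open to 60 mm and the collar stays at the same height, at crop (205,205) and (580,225). Retreating straight up.

```bash
python3 -m handwheel '[[[0,0,5,0,0.4],[0,0,10,0,0.4],[0,0,15,0,0.4],[0,0,20,0,0.4],[0,0,25,0,0.4],[0,0,25,0,0.4],[0,0,25,0,0.4],[0,0,10,0,0.4],[0,0,0,0,0.4]]]'; python3 -m handwheel '[[[-20,0,15,0,0.4],[-30,0,15,0,0.4],[-30,0,10,0,0.4],[-20,0,0,0,0.4],[0,0,0,0,0.4],[0,0,0,0,0.4],[0,0,0,0,0.4]]]'
python3 - <<'E'
from fit import *
for n in['scene','side']:
    f='g'+n;snap(n,f);Q=pts(f).reshape(-1,3);C=load(f)['p'].reshape(-1,3).astype(int);T=load(f)['T']
    r=np.hypot(Q[:,0]-521,Q[:,1]-163.5);b=C[:,2]>C[:,0]+25
    s=Q[b&(r<26)&(Q[:,2]>70)&(Q[:,2]<113)];print(n,'sleeve',fit(s,18,T))
    for nm,lo,hi,zz in[('plate',20,58,64),('top',9.5,18,116)]:
        q=Q[b&(r<hi)&(abs(Q[:,2]-zz)<6)&(r>lo)]
        A=np.c_[q[:,:2]-[521,163.5],np.ones(len(q))];g=least_squares(lambda c:A@c-q[:,2],[0,0,zz],loss='soft_l1').x;print(nm,g.round(3),len(q))
a=load('gscene')['p'][140:265,290:430,::-1];b=load('gside')['p'][190:345,205:345,::-1]
cv2.imwrite('pics/c10.png',np.hstack([cv2.resize(x,(392,420),interpolation=cv2.INTER_CUBIC) for x in(a,b)]))
o=get_obs();print(o['time'],o['tcp_pos'])
E
```

```text
time: 13.55
tcp_pos: [521.0, 163.8, 229.0]
tcp_rot: [-2.003, 1.563, -2.965]
contact_force: [-0.2, 0.3, 0.4]
width: 0.703
time: 14.25
tcp_pos: [416.5, 162.9, 264.3]
tcp_rot: [-1.929, 1.557, -2.891]
contact_force: [0.7, 0.2, -0.3]
width: 0.702
scene sleeve (array([521.5, 164.1]), 107, np.float64(0.74))
plate [-9.0000e-03  9.0000e-03  6.4234e+01] 333
top [-6.00000e-03  1.00000e-02  1.16535e+02] 73
side sleeve (array([521. , 163.3]), 210, np.float64(0.39))
plate [-1.1000e-02 -7.0000e-03  6.2997e+01] 640
top [-1.70000e-02 -2.10000e-02  1.15229e+02] 159
14.35 [416.68211008 162.87524619 264.32501889]
```

View pics/c10.png

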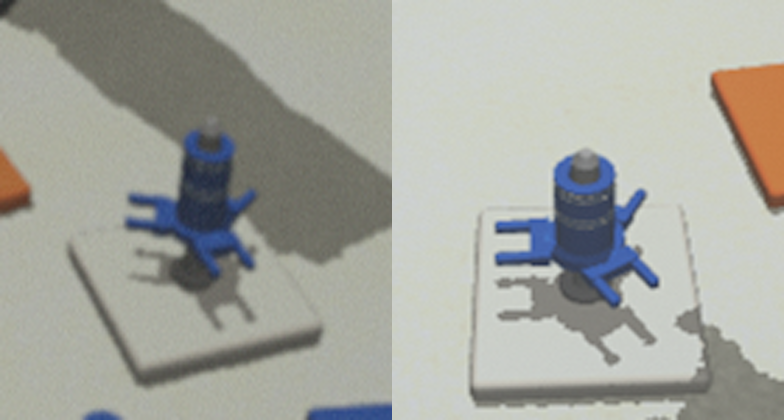

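View pics/gscene.png

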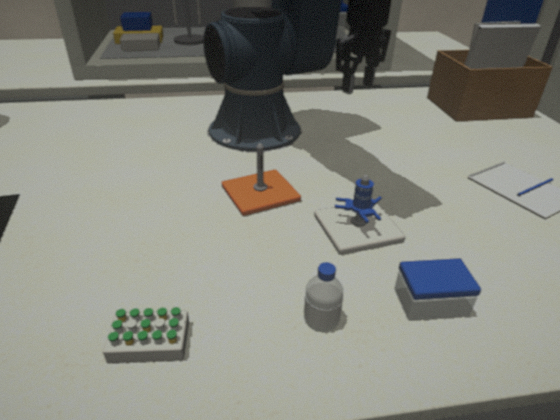

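The collar hangs level at scene (362,203), with its underside about 56 mm up and the post tip showing above it. The bottle, tip box and rack look unmoved and the gripper is clear, so I'm handing in.

```bash
python3 -c "
from workcell import *
print(sign_off())"
```

```text
the job is handed in; nothing more can be done
None
```

The blue collar is hanging on the white stand's post, plate end down and clicked onto the balls. I handed the job in at about 14.4 s of the 61 s allowed; no verdict is reported.

- **Click:** While pushing down, the resistance peaked at about 15 N on the cone and fell to about 6 N in the lower bore. It then pulled down by 6 N as the balls clicked. The last 0.8 mm touched the stop lightly, at about 9 N, and I backed off 0.5 mm before letting go.
- **Final position:** With the gripper clear, both cameras put the collar within about 1 mm of the post's axis. Its underside is 55–56 mm above the bench, which fits balls at about 85 mm.
- **Level:** The fitted tilt is about 0.7° from the plate and up to 1.5° from the small top ring. The two cameras disagree on the direction, so this is within measurement noise.
- **Not directly checked:** I inferred the click from the force and the height, because the balls are hidden inside the collar.
- **Surroundings:** The bottle, tip box, tube rack and orange look-alike look unmoved in the last picture.
- **Tool tilt:** The tool was tilted by about 1° during insertion. It straightened slightly as the collar seated.

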